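Latch the wide rod clamp half open

TASK

Get the wide rod clamp ready for the next bundle of rods: push the front of its sprung jaw back past the stop pin with your fingertips, then let it go so that it springs back and latches half open on the pin. Only push: do not pinch the jaw, do not touch the pin, lift nothing, and leave the narrow clamp shut and the other things where they are.

Things in the scene. Friction and masses are not known exactly. Their poses are not given: they have to be found in the camera images.
- wide_clamp: The WIDE one of two clamps. Sprung rod clamp screwed to the bench; x points the way it opens, y left, z up; origin on the bench under the middle of its base board (320 mm long in x, 130 wide, 15 thick). Low fixed jaw at the near end, x -145 to -120 mm, top 38 mm high. Bridge with the stop pin at x +40 to +60 mm, top 62 mm high; spring barrel at x +98 to +152, top 45 mm.
- wide_face (a point): Middle of the front face (robot side) of the wide clamp's moving jaw, 60 mm above the bench; moves with it. x points the way the jaw opens, y along the jaw. The jaw is an upright wooden slab 100 mm wide, 25 mm thick with its steel back plate (top 77 mm; not to be touched), top 85 mm above the bench; the face is free to touch from 40 to 85 mm above the bench.
- wide_jaw (a joint): Opening of the wide clamp's moving jaw in m: 0 shut against the fixed jaw, 0.060 at its far stop. A spring shuts it (3 N at 0, 7 N at 0.060; pushing takes up to 10 N). Going back, a tooth on its slide lifts the stop pin; just past 0.034 the pin drops behind the tooth, and the jaw, let go after that, springs back and stays at about 0.034. Let go sooner, it shuts.
- wide_pin (a joint): Height of the wide clamp's stop pin in m: 0 down, up to about 0.012 while the tooth passes beneath it. Works by itself under a light spring.
- narrow_clamp: The NARROW clamp, to be left shut. Sprung rod clamp screwed to the bench; x points the way it opens, y left, z up; origin on the bench under the middle of its base board (320 mm long in x, 80 wide, 15 thick). Low fixed jaw at the near end, x -145 to -120 mm, top 38 mm high. Bridge with the stop pin at x +40 to +60 mm, top 62 mm high; spring barrel at x +98 to +152, top 45 mm.
- narrow_jaw (a joint): Opening of the narrow clamp's moving jaw in m, 0 shut to 0.060; must stay shut.
- narrow_face (a point): Middle of the front face (robot side) of the narrow clamp's moving jaw, 60 mm above the bench; moves with it. x points the way the jaw opens, y along the jaw. The jaw is an upright wooden slab 50 mm wide, 25 mm thick with its steel back plate (top 77 mm; not to be touched), top 85 mm above the bench; the face is free to touch from 40 to 85 mm above the bench.
- wide_pin_top (a point): Top of the knob (18 mm across) of the wide clamp's upright 10 mm stop pin, 50 mm beyond the clamp's origin; 85 mm above the bench when down. It works by itself; not to be touched.
- jar: Small brown glazed open jar, 64 mm across, 78 mm high; loose, origin at its underside. Leave alone.
- awl: Awl with a wooden handle, 150 mm long, lying; loose, origin at its underside. Leave alone.
- bowl: White plastic bowl, 150 mm across, 60 mm high; loose, origin at its underside. Leave alone.
- tray: Shallow coiled basket tray, 200 mm across, 32 mm high; loose, origin at its underside. Leave alone.
- mallet: Light wooden mallet, 240 mm long, lying; loose, origin at its underside. Leave alone.
- hoop: Thin wooden hoop, 90 mm across, 12 mm high, lying flat; loose, origin at its underside. Leave alone.
- stone: Flat sandstone weight, 70 x 50 x 30 mm; loose, origin at its underside. Leave alone.

How it is judged (in metres and radians):
On the way:
1. the wide clamp's jaw is pushed back past its stop pin (value of joint wide_jaw above 0.037 m and value of joint wide_pin below 0.003 m), for 0.05 s.
At the end, for the whole second after the job is handed in: The wide clamp's jaw rests latched on its stop pin, open 30 to 37 mm and still (under 5 mm/s), the pin fully down (within 3 mm), and the narrow clamp's jaw is shut within 4 mm (value of joint wide_jaw between 0.03 and 0.037 m and not (velocity of joint wide_jaw above 0.005 m/s or velocity of joint wide_jaw below -0.005 m/s) and value of joint wide_pin below 0.003 m and value of joint narrow_jaw below 0.004 m); the robot touches nothing.
It fails at once if the narrow clamp's jaw is pushed open by more than 10 mm (value of joint narrow_jaw above 0.01 m).
It fails at once if the jaw is pinched or taken hold of from behind (over 2 N on its back plate) (contact force between wide_jaw_c4 and the fingers above 2 N).
It fails at once if the wide clamp's stop pin is handled (over 2 N) (contact force between wide_pin and the fingers above 2 N).
It fails at once if a loose thing is shifted by more than 40 mm (distance of any of jar, awl, bowl, tray, mallet, hoop, stone from where it was at the start of the episode above 0.04 m).
It fails at once if a loose thing is lifted more than 25 mm (height (world z) of any of jar, awl, bowl, tray, mallet, hoop, stone above 0.025 m).
It also fails if it takes over 34 s, if anything falls off the work surface, if the arm or the gripper's body presses on something with over 40 N, if the wrist force passes 120 N, or if a joint passes its speed limit or range.

ROBOT

A 6-joint arm with a two-finger parallel gripper is mounted at the origin on the work surface. World frame = base frame: x ahead of the robot, y to its left, z up, the work surface at z = 0. Lengths are in m, angles in degrees, forces in N, time in s.
With the tool pointing down it reaches from about 0.375 to 0.9 m from the base axis. Payload 3.1 kg.
Tool frame: the origin (TCP) lies between the finger pads; the fingertips stand 11 mm ahead of it and the grasp point (between the pads) lies 8 mm behind it; x points along the fingers, y is the direction in which the jaws open and shut, and the axes are right-handed (so a half turn about x gives the same grasp; the last joint's range is limited). The gripper opens to 87 mm and grips with 3 to 60 N. Pads are 19 mm wide; open, the fingers measure 117 mm over their backs; the gripper's body (75 mm by 190 mm) begins 51 mm behind the grasp point.
Start: joints at [55.434, 30.224, 82.088, -0, 67.689, -10.227], TCP at [0.258, 0.569, 0.234] pointing down, gripper open.
Joint ranges: [-176.69, 176.69], [-43.24, 126.21], [12.49, 139.97], [-82, 262], [0, 151.66], [-163.58, 163.58]. Speed limits (degrees/s): [159.86, 159.86, 180, 180, 180, 180].

INTERFACE

Orientations are given as a 3x3 rotation matrix whose columns are the frame's x, y, z axes.
In Python, from rig import bot gives the robot as it stands.
- The arm moves only by the shell command python3 -m inch 'ROWS' [OPENING]. ROWS is a JSON object of lists of equal length, an entry for each row: "dp": the shift along the tool's x, y, z in mm, a list of three; "yaw": the turn about the tool's x in degrees. In form: {"dp": [[tx, ty, tz], ...], "yaw": [yaw, ...]}. A call has 1 to 20 rows; each row shifts and turns the commanded pose from where the row before left it, along the tool's axes as they then stand; what a row does not reach is not made up. A row lasts 1/12 s, in which the tool goes at most 41.7 mm and 7.16 degrees, less where a joint would pass 70% of its speed; a pose out of reach is approached as far as the arm can. A call is refused whole if a number of a shift passes 41.7 or a number of a turn 7.16, either way. A call with a gripper value outside its range is refused whole. OPENING is the finger opening in mm, from 0 to 87, set as the call begins (- or left out, the last holds). The fingers move at their own pace and stop on an object; the grip force is fixed at half the most. Time passes only in rows, so rows that do not move let the fingers close. It gives the time, the measured TCP pose, the force and the opening at its end, in the units of the state.
- bot.read_state(): the state, without advancing time (a new reading comes with each control period).
- bot.capture(name): name is "scene" or "top" or "wrist"; returns a dict with "color" (384x512x3 uint8, red, green, blue), "intrinsics" (3x3 intrinsics, pixels), "pose" (4x4, takes a point from camera to world coordinates). Camera axes: x right, y down, z forward; pixel columns grow to the right and rows downward; lengths in m; the calibration is good to about 2 mm. The wrist camera is an equidistant fisheye: a pixel r from the principal point sees the ray r / f radians off the axis. A picture is of the moment at which its call begins. There is no depth.
- bot.hand_in(): hands the job in, once; it reports no verdict.
The state is a dict: "time_s": time; "joint_positions": joint angles; "qvel": joint speeds; "tau": joint torques, N m; "position": TCP position; "tcp_rot": TCP orientation; "force": force on the tool from outside, world axes, zero at the start; "moment": the same for the moment, N m; "opening": opening from 0.0 (shut) to 1.0 (fully open).
Only numpy, scipy, OpenCV 4.12 (cv2) and the standard library are available. Lean on these libraries where they do the work, as an engineer would, in place of code of your own. Each camera call takes 0.05 s, during which the arm holds its last target.

## Working session

There is one attempt and no reset: what is moved stays moved. The work goes in short steps, Python scripts to look and compute and a shell command to move; the robot and the scene stay as the last step left them, time stands still between calls to the robot, and variables do not carry over. Pictures are saved under pics/ and viewed, and the job is handed in when it is done.

```bash
mkdir -p pics; python3 - <<'E'
from rig import bot
import cv2,numpy as np
for n in("scene","top"):
    c=bot.capture(n);cv2.imwrite(f"pics/{n}0.png",c["color"][:,:,::-1]);np.savez(f"{n}0.npz",**c)
    print(n,c["intrinsics"].round(1).tolist(),c["pose"].round(3).tolist())
s=bot.read_state();print(s)
E
```

```text
scene [[356.2, 0.0, 257.7], [0.0, 356.2, 193.0], [0.0, 0.0, 1.0]] [[0.693, 0.497, -0.523, 1.059], [0.721, -0.49, 0.49, -0.502], [-0.013, -0.716, -0.698, 0.771], [0.0, 0.0, 0.0, 1.0]]
top [[470.6, 0.0, 254.9], [0.0, 470.6, 183.2], [0.0, 0.0, 1.0]] [[0.019, -0.998, 0.066, 0.443], [-1.0, -0.02, -0.017, 0.017], [0.018, -0.066, -0.998, 1.467], [0.0, 0.0, 0.0, 1.0]]
{'time_s': 0.1, 'joint_positions': array([ 5.54350643e+01,  3.02723166e+01,  8.21510310e+01, -2.32653255e-04,
        6.76890358e+01, -1.02260486e+01]), 'qvel': array([-0.04314035, -0.19225886, -0.07749787, -0.01996589, -0.03384979,
       -0.11771014]), 'tau': array([-8.10281963e-04, -4.40986741e+01, -1.77151698e+01,  6.34250930e-02,
        5.34228596e-02, -5.91327921e-05]), 'position': array([0.25716788, 0.56892255, 0.23267263]), 'tcp_rot': array([[-1.10972092e-03,  4.12130360e-01,  9.11124215e-01],
       [-1.61736152e-03,  9.11122845e-01, -4.12131710e-01],
       [-9.99998076e-01, -1.93096842e-03, -3.44528301e-04]]), 'force': array([-0.24088134,  0.4446221 ,  0.64488635]), 'moment': array([ 0.01048334, -0.01192402, -0.01052839]), 'opening': 0.9961026979180945}
```

View pics/scene0.png

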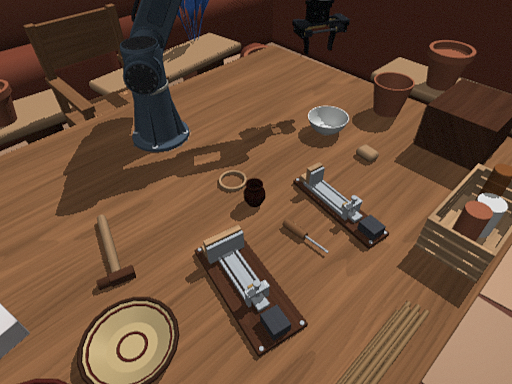

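View pics/top0.png

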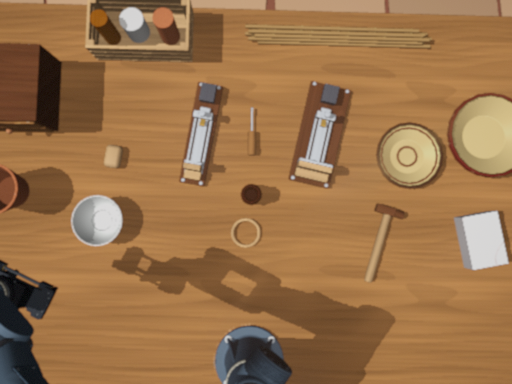

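The wide clamp is at about pixel (320,135) in the top view, and the narrow one at about (201,135). I'll zoom in on the wide one.

```bash
python3 - <<'E'
import cv2
a=cv2.imread("pics/top0.png")[70:200,275:365];cv2.imwrite("pics/topz.png",cv2.resize(a,None,fx=4.5,fy=4.5,interpolation=cv2.INTER_CUBIC))
a=cv2.imread("pics/scene0.png")[215:365,185:315];cv2.imwrite("pics/scz.png",cv2.resize(a,None,fx=4,fy=4,interpolation=cv2.INTER_CUBIC))
E
```

```text
(no output)
```

View pics/topz.png

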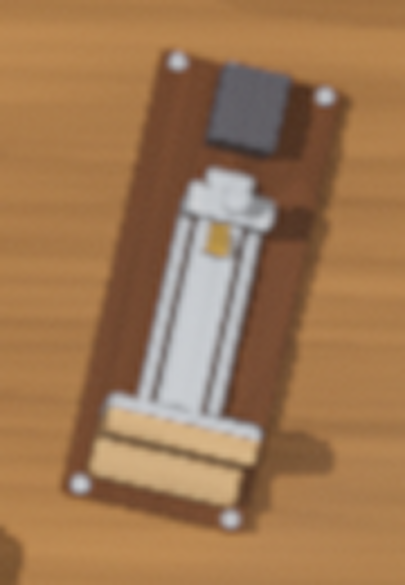

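View pics/scz.png

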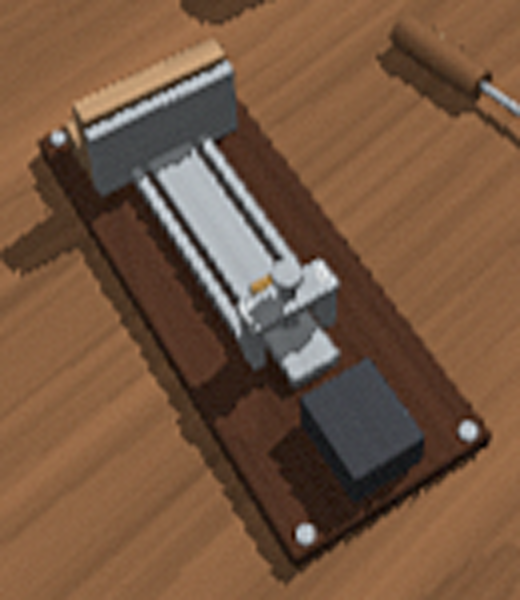

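```bash
cat > h.py <<'E'
import numpy as np
def ray(c,px,z):
    K=c["intrinsics"];P=c["pose"];d=P[:3,:3]@np.linalg.solve(K,[px[0],px[1],1]);o=P[:3,3]
    return o+d*(z-o[2])/d[2]
E
python3 - <<'E'
import numpy as np
from h import *
t=np.load("top0.npz");s=np.load("scene0.npz")
T=lambda u,v,z:ray(t,(275+(u+.5)/4.5-.5,70+(v+.5)/4.5-.5),z)
S=lambda u,v,z:ray(s,(185+(u+.5)/4-.5,215+(v+.5)/4-.5),z)
A=np.array([T(*p,.016) for p in[(80,484),(231,519),(177,62),(325,97)]])
print(A.round(4))
B=np.array([S(*p,.016) for p in[(58,138),(468,431),(305,534)]]);print(B.round(4))
c=A.mean(0);print("centre",c)
d=A[2]+A[3]-A[0]-A[1];print("yaw",np.degrees(np.arctan2(d[1],d[0])),np.linalg.norm(d)/2, "w",np.linalg.norm(A[1]-A[0]))
d=A[0]-A[1];print("yaw2",np.degrees(np.arctan2(-d[0],d[1])))
d=B[1]-B[2];
print("scene centre",(B[0]+B[1])/2, "diag mid")
# jaw front top edge
a,b=T(104,436,.085),T(257,466,.085);print("jaw front top",a,b,np.linalg.norm(a-b))
a2,b2=T(110,393,.077),T(263,428,.077);print("jaw back plate",a2,b2)
a,b=S(75,105,.085),S(217,40,.085);print("scene front top",a,b,np.linalg.norm(a-b))
yaw=np.radians(-13.5)
E
```

```text
[[ 0.5596 -0.1235  0.016 ]
 [ 0.5376 -0.228   0.016 ]
 [ 0.8565 -0.1872  0.016 ]
 [ 0.8342 -0.2911  0.016 ]]
[[ 0.5382 -0.2278  0.016 ]
 [ 0.8574 -0.187   0.016 ]
 [ 0.835  -0.2909  0.016 ]]
centre [ 0.69699883 -0.20745294  0.016     ]
yaw -12.05442367150501 0.30342915778870233 w 0.10675223571442848
yaw2 -11.902407611675224
scene centre [ 0.69776468 -0.20742484  0.016     ] diag mid
jaw front top [ 0.58602232 -0.13221714  0.085     ] [ 0.56834708 -0.23316925  0.085     ] 0.10248777010424384
jaw back plate [ 0.61550736 -0.13667482  0.077     ] [ 0.59439128 -0.23838191  0.077     ]
scene front top [ 0.57318451 -0.23046507  0.085     ] [ 0.59491317 -0.13430086  0.085     ] 0.09858848462998879
```

```bash
python3 -m inch '{"dp":[[0,0,0],[0,0,0],[0,0,0],[0,-15,10],[0,-25,16],[0,-30,20],[0,-30,20],[0,-30,20],[0,-30,20],[0,-30,20],[0,-30,20],[0,-30,20],[0,-30,20],[0,-30,20],[0,-30,20],[0,-30,20],[0,-30,20],[0,-30,20],[0,-20,10],[0,-10,5]],"yaw":[-4.1,-4.1,-4.1,0,0,0,0,0,0,0,0,0,0,0,0,0,0,0,0,0]}' 0
python3 - <<'E'
from rig import bot
s=bot.read_state();print(s["position"],s["tcp_rot"].round(3).tolist(),s["opening"],s["time_s"])
import numpy as np
d=np.array([.5456,-.1752,.069])-s["position"];print((s["tcp_rot"].T@d*1000).round(1))
E
```

```text
time_s: 1.77
position: [0.4571, 0.0541, 0.2334]
tcp_rot: [[0.001, 0.212, 0.977], [-0.001, 0.977, -0.212], [-1.0, -0.001, 0.001]]
force: [-0.6, 0.6, -0.4]
opening: 0.008
[0.45705598 0.05406013 0.23342005] [[0.001, 0.212, 0.977], [-0.001, 0.977, -0.212], [-1.0, -0.001, 0.001]] 0.007985939896884767 1.7667
[ 164.6 -205.2  135. ]
```

```bash
python3 -m inch '{"dp":[[0,-15,10],[0,-25,16],[0,-30,20],[0,-30,20],[0,-30,20],[0,-30,20],[0,-25,17],[0,-15,9],[0,-5,3],[0,0,0],[15,0,0],[20,0,0],[20,0,0],[20,0,0],[15,0,0],[10,0,0],[0,0,0],[0,0,0]],"yaw":[0,0,0,0,0,0,0,0,0,0,0,0,0,0,0,0,0,0]}' 0
python3 - <<'E'
from rig import bot
import cv2,numpy as np
s=bot.read_state()
d=np.array([.5456,-.1752,.069])-s["position"];print((s["tcp_rot"].T@d*1000).round(1))
ims=[]
c=bot.capture("scene")["color"][170:370,150:350];w=bot.capture("wrist")["color"]
cv2.imwrite("pics/s1.png",cv2.resize(c,None,fx=3,fy=3,interpolation=cv2.INTER_CUBIC)[:,:,::-1]);cv2.imwrite("pics/w1.png",w[:,:,::-1])
E
```

```text
time_s: 3.27
position: [0.5447, -0.1704, 0.1335]
tcp_rot: [[-0.001, 0.207, 0.978], [0.001, 0.978, -0.207], [-1.0, 0.001, -0.001]]
force: [0.3, -0.2, 0.6]
opening: 0.004
[64.5 -4.6  1.9]
```

View pics/s1.png

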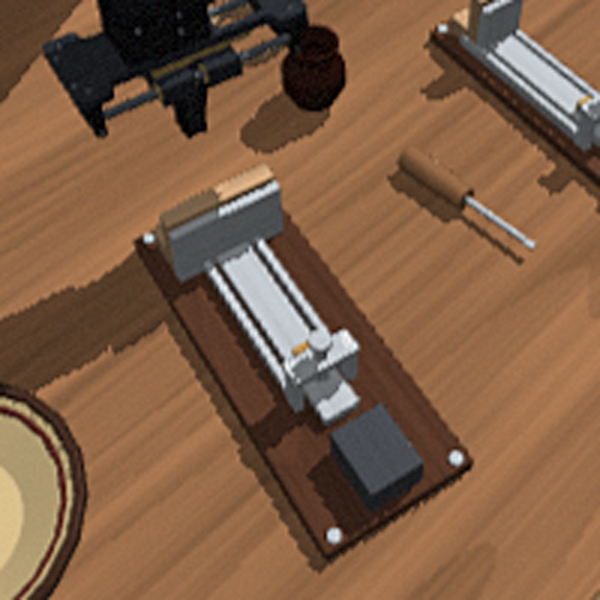

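View pics/w1.png

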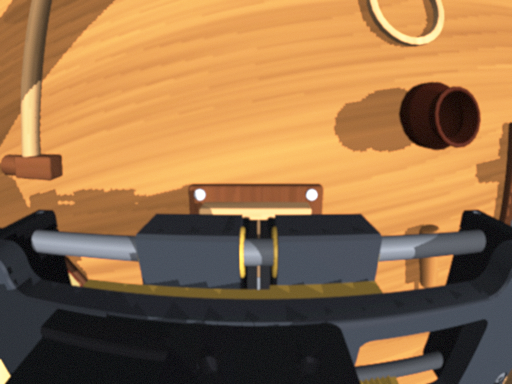

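The scene view shows the gripper in front of the jaw, with the fingertips at about (195,130). The wrist view shows it centred on the board, with the screws at (200,195) and (312,195). Next I'll descend.

```bash
python3 -m inch '{"dp":[[10,-2,0],[15,-2,0],[15,0,0],[12,0,0],[8,0,0],[5,0,0],[0,0,0],[0,0,0],[0,0,0]],"yaw":[0,0,0,0,0,0,0,0,0]}' 0
python3 - <<'E'
from rig import bot
import cv2,numpy as np
s=bot.read_state()
d=np.array([.5798,-.1825,.069])-s["position"];print((s["tcp_rot"].T@d*1000).round(1))
c=bot.capture("scene")["color"][170:320,150:350]
cv2.imwrite("pics/s2.png",cv2.resize(c,None,fx=4,fy=4,interpolation=cv2.INTER_CUBIC)[:,:,::-1])
E
```

```text
time_s: 4.12
position: [0.5449, -0.1761, 0.0692]
tcp_rot: [[0.001, 0.209, 0.978], [-0.001, 0.978, -0.209], [-1.0, -0.0, 0.001]]
force: [0.4, 0.3, -0.2]
opening: 0.005
[ 0.2  1.  35.4]
```

View pics/s2.png

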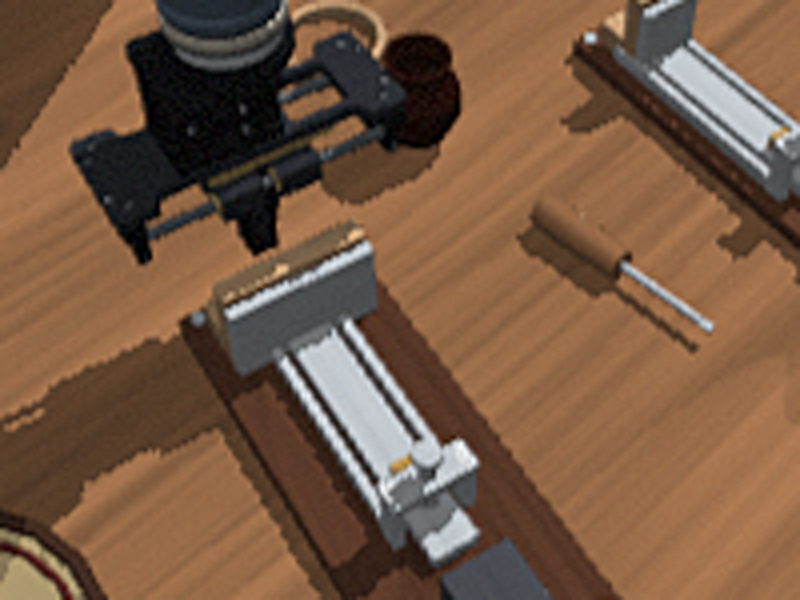

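```bash
Z=; python3 -m inch '{"dp":[[0,0,6],[0,0,6],[0,0,5],[0,0,3],[0,0,0],[0,0,0]],"yaw":[0,0,0,0,0,0]}' 0
python3 -m inch '{"dp":[[0,0,2],[0,0,2],[0,0,0],[0,0,0]],"yaw":[0,0,0,0]}' 0
python3 -m inch '{"dp":[[0,0,2],[0,0,2],[0,0,2],[0,0,0],[0,0,0]],"yaw":[0,0,0,0,0]}' 0
```

```text
time_s: 4.67
position: [0.5642, -0.1799, 0.0685]
tcp_rot: [[-0.0, 0.208, 0.978], [-0.0, 0.978, -0.208], [-1.0, -0.0, -0.0]]
force: [-0.6, 0.3, -0.2]
opening: 0.005
time_s: 5.0
position: [0.5679, -0.1808, 0.0685]
tcp_rot: [[-0.0, 0.209, 0.978], [0.0, 0.978, -0.209], [-1.0, -0.0, -0.0]]
force: [-0.4, -0.6, -0.3]
opening: 0.005
time_s: 5.42
position: [0.5731, -0.1817, 0.0684]
tcp_rot: [[-0.002, 0.208, 0.978], [0.001, 0.978, -0.208], [-1.0, 0.0, -0.002]]
force: [-3.7, -0.1, 1.3]
opening: 0.005
```

```bash
python3 -m inch '{"dp":[[0,0,3],[0,0,3],[0,0,3],[0,0,3],[0,0,3],[0,0,3],[0,0,3],[0,0,3],[0,0,0]],"yaw":[0,0,0,0,0,0,0,0,0]}' 0
python3 -m inch '{"dp":[[0,0,3],[0,0,3],[0,0,3],[0,0,3],[0,0,3],[0,0,2],[0,0,0],[0,0,0]],"yaw":[0,0,0,0,0,0,0,0]}' 0
python3 - <<'E'
from rig import bot
import cv2
c=bot.capture("scene")["color"][190:340,150:350]
cv2.imwrite("pics/s3.png",cv2.resize(c,None,fx=4,fy=4,interpolation=cv2.INTER_CUBIC)[:,:,::-1])
E
```

```text
time_s: 6.17
position: [0.5965, -0.1867, 0.0683]
tcp_rot: [[-0.002, 0.208, 0.978], [0.001, 0.978, -0.208], [-1.0, 0.0, -0.002]]
force: [-3.9, -0.6, 2.2]
opening: 0.004
time_s: 6.83
position: [0.6126, -0.1901, 0.0683]
tcp_rot: [[-0.003, 0.208, 0.978], [0.001, 0.978, -0.208], [-1.0, 0.0, -0.003]]
force: [-5.9, 0.1, 3.0]
opening: 0.007
```

View pics/s3.png

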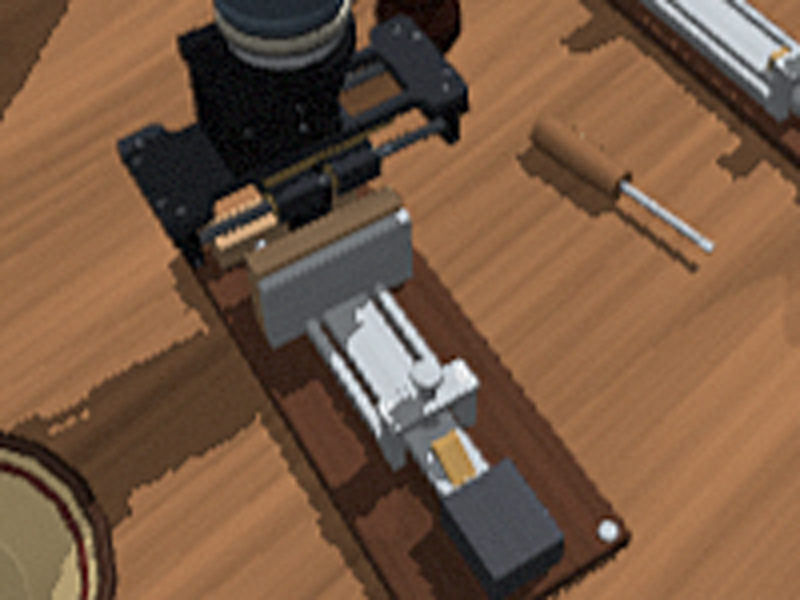

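The tooth (brass, about (455,455)) is past the bridge and the pin is down at (427,375). I'll push a little further for margin, hold, then back off.

```bash
python3 -m inch '{"dp":[[0,0,2],[0,0,2],[0,0,0],[0,0,0],[0,0,0],[0,0,0]],"yaw":[0,0,0,0,0,0]}' 0
python3 -m inch '{"dp":[[0,0,-3],[0,0,-3],[0,0,-3],[0,0,-3],[0,0,-3],[0,0,-3],[0,0,-4],[0,0,-4],[0,0,0],[0,0,0]],"yaw":[0,0,0,0,0,0,0,0,0,0]}' 0
python3 - <<'E'
from rig import bot
import cv2
c=bot.capture("scene")["color"][190:340,150:350]
cv2.imwrite("pics/s4.png",cv2.resize(c,None,fx=4,fy=4,interpolation=cv2.INTER_CUBIC)[:,:,::-1])
E
```

```text
time_s: 7.38
position: [0.6162, -0.1909, 0.0683]
tcp_rot: [[-0.004, 0.208, 0.978], [0.001, 0.978, -0.208], [-1.0, 0.001, -0.004]]
force: [-6.2, 0.1, 3.3]
opening: 0.002
time_s: 8.22
position: [0.5929, -0.1862, 0.0687]
tcp_rot: [[0.001, 0.209, 0.978], [-0.001, 0.978, -0.209], [-1.0, -0.0, 0.001]]
force: [-0.5, -0.6, -0.4]
opening: 0.005
```

View pics/s4.png

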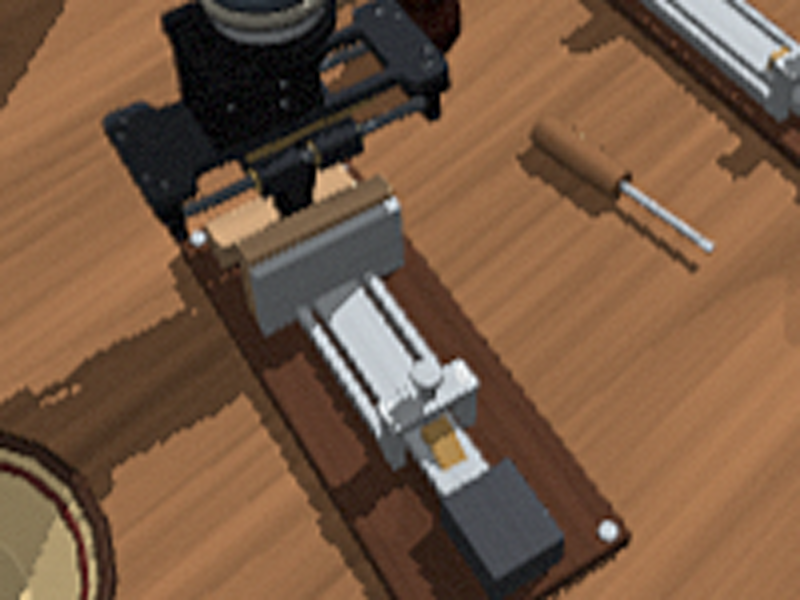

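The jaw has latched: it sits clear of the fingers, and the force is about 0. Now I'll retreat.

```bash
python3 -m inch '{"dp":[[-5,0,-3],[-10,0,-5],[-18,0,-5],[-18,0,0],[-18,0,0],[-18,0,0],[-18,0,0],[-10,0,0],[0,0,0],[0,0,0],[0,0,0],[0,0,0]],"yaw":[0,0,0,0,0,0,0,0,0,0,0,0]}' 0
python3 - <<'E'
from rig import bot
from h import *
import cv2
c=bot.capture("scene");
cv2.imwrite("pics/s5.png",cv2.resize(c["color"],(768,576),interpolation=cv2.INTER_CUBIC)[:,:,::-1])
cv2.imwrite("pics/s5z.png",cv2.resize(c["color"][215:365,185:315],None,fx=4,fy=4,interpolation=cv2.INTER_CUBIC)[:,:,::-1])
E
```

```text
time_s: 9.27
position: [0.5788, -0.1829, 0.1823]
tcp_rot: [[-0.002, 0.209, 0.978], [0.001, 0.978, -0.209], [-1.0, 0.001, -0.003]]
force: [-0.0, 0.7, -0.6]
opening: 0.006
```

View pics/s5.png

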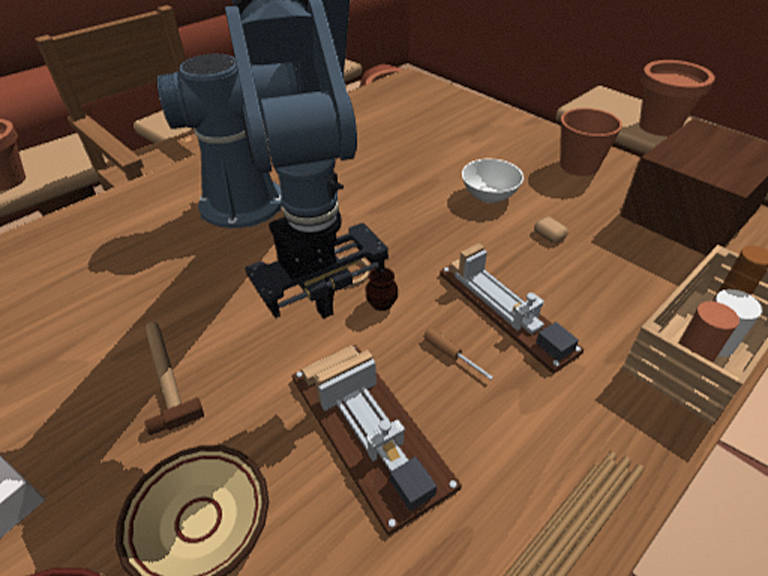

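View pics/s5z.png

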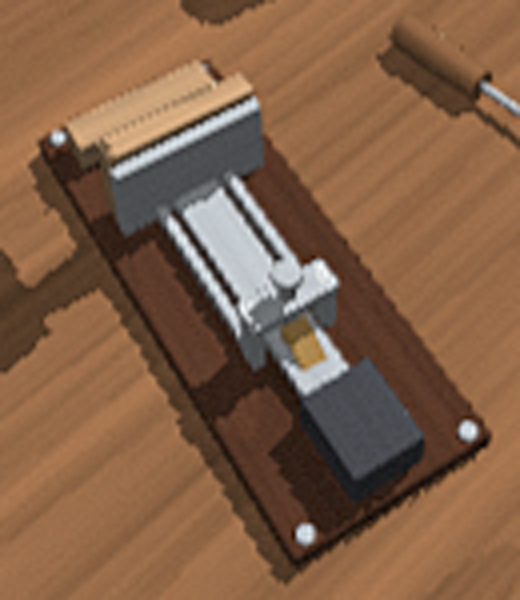

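```bash
python3 - <<'E'
from rig import bot
import numpy as np
from h import *
s=np.load("scene0.npz")
S=lambda u,v:ray(s,(185+(u+.5)/4-.5,215+(v+.5)/4-.5),.077)
x=np.array([.978,-.208,0])
print((S(113,173)-S(88,133))@x,(S(259,102)-S(233,66))@x)
bot.hand_in()
E
```

```text
0.03427961400111625 0.033303563353927305
the job is handed in; nothing more can be done
```

The wide clamp's jaw is latched half open on its stop pin, and I've handed the job in; no verdict was reported.

- **Push:** I pushed the front of the jaw with closed fingertips to about 45 mm, estimated from the arm's travel since contact. The wrist force at the stopping points was about 7 N at most. I then backed off so the jaw could spring back.
- **Latch:** In the last picture the jaw's top edge stands 33–34 mm from its shut position. The pin looks down, with the tooth held behind it. I judged both the pin height and the stillness by eye.
- **Everything else:** The narrow clamp looks shut and I saw no loose thing moved in the last picture, though I did not measure these. The gripper was well clear (TCP at 182 mm) with the force reading near zero.

No check failed or disagreed. The clock was at about 9.3 s at the end of the last move, against the 34 s limit.

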